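Clear the spice carousel and bring the red-lidded jar to the front

ROBOT

A 6-joint arm with a two-finger parallel gripper is mounted at the origin on the work surface. World frame = base frame: x ahead of the robot, y to its left, z up, the work surface at z = 0. Lengths are in m, angles in degrees, forces in N, time in s.
With the tool pointing down it reaches from about 0.325 to 0.85 m from the base axis. Payload 15.5 kg.
Tool frame: the origin (TCP) lies at the very end of the fingers, on their centre line; the grasp point (between the pads) lies arm.grip_depth behind it (arm.grip_depth is the distance from the TCP to the grasp point, in m); z points along the fingers, y is the line along which they close (so a half turn about z gives the same grasp; the last joint's range is limited). The gripper opens to 91 mm and grips with 3 to 60 N. Pads are 32 mm wide; open, the fingers measure 118 mm over their backs; the gripper's body (76 mm by 178 mm) begins 60 mm behind the grasp point.
Start: joints at [-73.654, 28.281, 77.091, -0, 74.628, -5.472], TCP at [0.232, -0.58, 0.214] pointing down, gripper open.
Joint ranges: [-166.48, 166.48], [-47.26, 123.95], [12.59, 153.08], [-70.14, 250.14], [6.76, 159.57], [-176.63, 176.63]. Speed limits (degrees/s): [108.29, 108.29, 147.25, 172.46, 172.46, 172.46].

INTERFACE

Orientations are given as a 3x3 rotation matrix whose columns are the frame's x, y, z axes.
In Python, from rig import arm gives the robot as it stands. Calls block until the motion is done:
- arm.move_to(position, orientation): joint-space move of the TCP to a pose.
- arm.move_l(position, orientation=None, feed=0.15): straight line of the TCP; orientation=None keeps the orientation; feed is the mean speed in m/s.
- arm.move_joints(angles): joint-space move.
- arm.grip(opening): finger opening in m; the grip force is fixed at half the most; returns when the fingers have stopped.
- arm.sleep(seconds).
- arm.solve_ik(position, orientation): joint angles nearest the present ones, or None.
- arm.snapshot(name): name is "side" or "top" or "wrist"; returns the picture (420x560x3 uint8, red, green, blue); there is no depth.
- arm.get_calibration(name): a dict with "intrinsics" (3x3 intrinsics, pixels), "cam_to_world" (4x4, takes a point from camera to world coordinates). Camera axes: x right, y down, z forward; pixel columns grow to the right and rows downward; lengths in m; the calibration is good to about 2 mm. A picture is of the moment at which its call begins: read the wrist's pose just before it. get_calibration takes no time and is no camera call; for the wrist camera it gives the pose at the moment of the call.
A pose or a line that the arm cannot do raises arm.Unreachable and nothing moves.
- arm.sign_off(): hands the job in; it is judged then, once.
Readings, each from a call of its own:
- arm.current_t(): time.
- arm.current_joint_positions(): joint angles.
- arm.current_dq(): joint speeds.
- arm.current_tau(): joint torques, N m.
- arm.current_ee_pos(): TCP position.
- arm.current_tool_rot(): TCP orientation.
- arm.current_force(): force on the tool from outside, world axes, zero at the start.
- arm.current_torque(): the same for the moment, N m.
- arm.current_width(): finger opening in m.
- arm.current_grasp_force(): force on a finger pad.
Only numpy, scipy, OpenCV 4.12 (cv2) and the standard library are available. Lean on these libraries where they do the work, as an engineer would, in place of code of your own. Each camera call takes 0.05 s, during which the arm holds its last target. There are 200 camera calls.

TASK

Get the spice carousel ready for cooking: lift the blue basket off the middle of the turntable and hang it by its bail on the steel hook, then let go of it. Then turn the carousel until the red-lidded jar stands squarely in line with the orange pointer, and finish still holding the turntable firmly in place there, with the gripper on one of its jars, without letting go. Leave the other things on the counter where they are.

Things in the scene. Friction and masses are not known exactly. Their poses are not given: they have to be found in the camera images.
- carousel: fixed foot of the spice carousel, stuck to the counter: dark disc 180 mm across with an orange pointer sticking out at its front. Origin on the turning axis at counter height; -x of this frame is the front, where the pointer points. On it turns a wooden turntable, 250 mm across, top 30 mm above the counter, with five fixed jars: lids red, white, black, green, white.
- turntable (a joint): angle of the turntable (rad): 0 (or any whole turn) when the red-lidded jar is at the pointer, growing anticlockwise seen from above. No end stops; light friction (about 0.06 N m, under 1 N at a jar), so it stays where left.
- red_lid (a point): centre of the top of the red lid, 117 mm above the counter. All five jars are fixed to the turntable and turn with it, 72 degrees apart, axes 90 mm from the turning axis: bodies 44 mm across, lids 40 mm across and 22 mm tall (95 to 117 mm above the counter), about 62 mm free between neighbours.
- pointer (a point): end of the orange pointer on the carousel's fixed foot, 172 mm out from the turning axis, 12 mm above the counter.
- basket: small blue open basket, 64 mm (x) by 52 mm (y) by 55 mm tall, 0.13 to 0.21 kg, with a rigid square steel bail. Origin at the centre of its underside. It starts on the middle of the turntable, among the jars, its bail well above the lids. Pinched across the bail's two legs just under the top bar, it leaves the bail's window free.
- bail (a point): middle of the underside of the bail's top bar, 130 mm above the basket's underside. Bar: flat, along the basket's y, 14 mm wide, 4 mm thick. Two flat legs (14 mm wide along x, 3 mm thick, 58 mm over their outsides along y) rise to it from the long sides. Window under the bar: 75 mm high, 52 mm wide, open along the basket's x.
- hook: fixed steel stand: foot 100 mm across, 12 mm thick; post 16 mm thick, 190 mm tall; one hook of 8 mm rod. Origin at the foot's centre on the counter. The rod leaves the post along this frame's -x, its axis 170 mm above the counter, runs level to 88 mm from the post's axis, then turns up and ends about 106 mm from the post's axis, top 196 mm above the counter.
- hook_seat (a point): top of the level part of the hook's rod, 60 mm from the post's axis, 174 mm above the counter: a good place for the bail to rest.
- pepper_mill: dark turned-wood pepper mill, 56 mm across, 150 mm tall, at one side. Origin at the centre of its underside. Bystander.
- oil_bottle: green glass oil bottle with black cap, 62 mm across, 160 mm tall, at one side. Origin at the centre of its underside. Bystander.
- mug: blue ceramic mug, 80 mm across, 92 mm tall, towards the far edge. Origin at the centre of its underside. Bystander.
- salt_bowl: white ceramic salt bowl, 84 mm across, 40 mm tall, near the robot at one side. Origin at the centre of its underside. Bystander.
- spoon: spoon, 170 mm long, lying on the counter just in front of the robot. Origin at its middle, underside. Bystander.
- tin: low white tin with a yellow band, 74 mm across, 60 mm tall, near the robot at one side. Origin at the centre of its underside. Bystander.
Things that resemble listed ones, but are neither listed nor needed, are in the scene too. What is shaped like the basket but yellow is not meant.

How it is judged:
By the outcome, as a careful person would: the job done as asked, in the order asked, and still so for the second after the job is handed in, while the arm keeps its last pose, push and grip.
It also fails if it takes over 67 s, if anything falls off the work surface, if the arm or the gripper's body presses on something with over 40 N, if the wrist force passes 120 N, or if a joint passes its speed limit or range.

## Working session

There is one attempt and no reset: what is moved stays moved. The work goes in short steps, each a Python script; the robot and the scene stay as the last script left them, time stands still between calls to the robot, and variables do not carry over. Pictures are saved under pics/ and viewed, at most 10 in all, crops included, and the job is handed in when it is done.

```bash
ls; mkdir -p pics; python3 - <<'E'
from rig import arm
import cv2,numpy as np
np.set_printoptions(precision=4,suppress=True)
for n in ["side","top"]:
    im=arm.snapshot(n); cv2.imwrite(f"pics/{n}0.png",im[...,::-1])
    c=arm.get_calibration(n); print(n,c["intrinsics"],c["cam_to_world"])
print(arm.grip_depth,arm.current_t(),arm.current_tool_rot(),arm.current_width())
E
```

```text
pics
side [[433.4989   0.     281.5842]
 [  0.     433.4989 214.1861]
 [  0.       0.       1.    ]] [[-0.9893 -0.0646  0.1306  0.4132]
 [-0.1457  0.4542 -0.8789  0.9783]
 [-0.0025 -0.8886 -0.4588  0.6488]
 [ 0.      0.      0.      1.    ]]
top [[416.3697   0.     277.8812]
 [  0.     416.3697 212.8981]
 [  0.       0.       1.    ]] [[-0.0067 -0.9892  0.1463  0.369 ]
 [-1.      0.007   0.0019 -0.0099]
 [-0.0029 -0.1462 -0.9892  1.5079]
 [ 0.      0.      0.      1.    ]]
0.0188 0.1 [[ 0.9284  0.3717 -0.0003]
 [ 0.3717 -0.9284  0.0011]
 [ 0.0001 -0.0011 -1.    ]] 0.09099492835814793
```

View pics/side0.png

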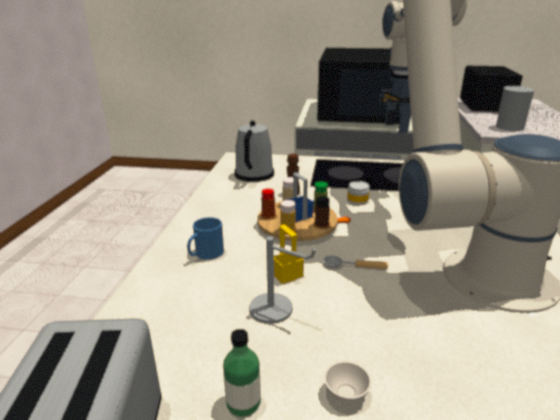

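View pics/top0.png

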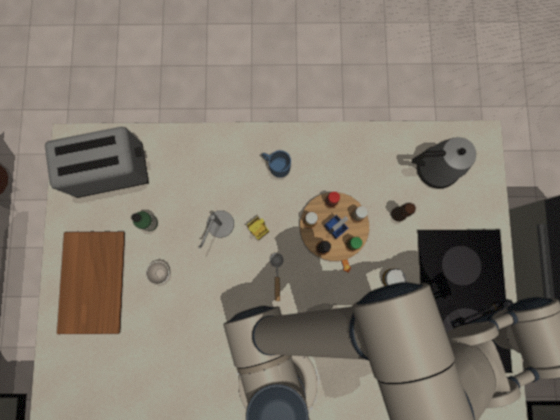

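Side view: blue basket at (303,205) on the carousel, yellow decoy at (288,262), and the hook post at (270,270) with its rod running to about (312,255). Top view: carousel (334,226), red lid (333,198), pointer tip (346,268), blue basket (336,226), yellow decoy (258,228), hook foot (222,223), rod end about (204,243).

Things that could be mistaken for the basket: blue basket (336,226), yellow basket (258,228) and blue mug (279,163), all top view. I choose the blue one on the turntable. Next are closer wrist-camera views.

```bash
cat > h.py <<'E'
from rig import arm
import cv2,numpy as np
np.set_printoptions(precision=4,suppress=True)
def ray(c,uv):
    K,T=c["intrinsics"],c["cam_to_world"]
    d=T[:3,:3]@np.linalg.solve(K,[uv[0],uv[1],1]); return T[:3,3],d
def plane(c,uv,z):
    o,d=ray(c,uv); return o+d*(z-o[2])/d[2]
def tri(obs):
    A=np.zeros((3,3));b=np.zeros(3)
    for c,uv in obs:
        o,d=ray(c,uv); d=d/np.linalg.norm(d);P=np.eye(3)-np.outer(d,d);A+=P;b+=P@o
    p=np.linalg.solve(A,b)
    return p,[np.linalg.norm((np.eye(3)-np.outer(d,d)/(d@d))@(p-o)) for o,d in [ray(*x) for x in obs]]
def proj(c,p):
    T=np.linalg.inv(c["cam_to_world"]);q=c["intrinsics"]@(T[:3,:3]@p+T[:3,3]);return q[:2]/q[2]
def R(yaw): # tool down, closing (y) axis at yaw deg+... : tool y = (cos,sin)
    a=np.radians(yaw);y=np.array([np.cos(a),np.sin(a),0]);z=np.array([0,0,-1.]);return np.stack([np.cross(y,z),y,z],1)
def blobs(im,lo,hi,amin=30):
    h=cv2.cvtColor(im,cv2.COLOR_RGB2HSV);m=cv2.inRange(h,np.array(lo),np.array(hi))
    n,l,s,ce=cv2.connectedComponentsWithStats(m);return [(s[i,4],ce[i],s[i,:4]) for i in range(1,n) if s[i,4]>=amin]
E
python3 - <<'E'
from h import *
c=arm.get_calibration("top")
for n,uv,z in [("car",(334,226),.03),("red",(333,198),.117),("ptr",(346,268),.012),("basket",(336,226),.055),("yellow",(258,228),.05),("foot",(222,223),.012),("rodend",(204,243),.18),("mug",(279,163),.09),("mill",(403,212),.1),("spoon",(277,275),0)]: print(n,plane(c,uv,z))
w=arm.get_calibration("wrist");R0=arm.current_tool_rot();print(w["intrinsics"]);print("cam in tool",R0.T@(w["cam_to_world"][:3,3]-arm.current_ee_pos()),R0.T@w["cam_to_world"][:3,:3])
for yaw in (0,90,-90,180): print(yaw,arm.solve_ik([.4,-.13,.42],R(yaw)),arm.solve_ik([.36,.13,.45],R(yaw)))
E
```

```text
car [ 0.5388 -0.207   0.03  ]
red [ 0.6245 -0.1946  0.117 ]
ptr [ 0.3902 -0.2482  0.012 ]
basket [ 0.5359 -0.2107  0.055 ]
yellow [0.5313 0.0633 0.05  ]
foot [0.5547 0.1956 0.012 ]
rodend [0.4699 0.2291 0.18  ]
mug [ 0.7554 -0.0122  0.09  ]
mill [ 0.5773 -0.4346  0.1   ]
spoon [ 0.3671 -0.0023  0.    ]
[[341.8693   0.     278.2839]
 [  0.     341.8693 211.6122]
 [  0.       0.       1.    ]]
cam in tool [ 0.0685 -0.0001 -0.1697] [[ 0.0012 -0.9698 -0.244 ]
 [ 1.      0.0013 -0.0004]
 [ 0.0007 -0.244   0.9698]]
0 [-26.1506   2.1491  82.3224  -0.      95.5285 -26.1506] [10.897  -1.9994 82.1453 -0.     99.8541 10.897 ]
90 [ -26.1506    2.1491   82.3224   -0.       95.5285 -116.1506] [ 10.897   -1.9994  82.1453  -0.      99.8541 -79.103 ]
-90 [-26.1506   2.1491  82.3224  -0.      95.5285  63.8494] [ 10.897   -1.9994  82.1453  -0.      99.8541 100.897 ]
180 [-26.1506   2.1491  82.3224  -0.      95.5285 153.8494] [  10.897    -1.9994   82.1453   -0.       99.8541 -169.103 ]
```

```bash
python3 - <<'E'
from h import *
import pickle
V=[]
for i,(x,y) in enumerate([(.47,-.28),(.47,-.13),(.45,.05),(.45,.2)]):
    arm.move_to([x,y,.32],R(-90)); arm.sleep(.2)
    c=arm.get_calibration("wrist"); im=arm.snapshot("wrist"); V.append((c,im)); 
pickle.dump(V,open("v.pkl","wb")); print(arm.current_t())
cv2.imwrite("pics/w01.png",cv2.resize(np.hstack([V[0][1],V[1][1]])[...,::-1],(800,300),interpolation=cv2.INTER_AREA))
cv2.imwrite("pics/w1.png",V[1][1][...,::-1]);cv2.imwrite("pics/w3.png",V[3][1][...,::-1]);cv2.imwrite("pics/w0.png",V[0][1][...,::-1]);cv2.imwrite("pics/w2.png",V[2][1][...,::-1])
E
```

```text
4.625
```

View pics/w1.png

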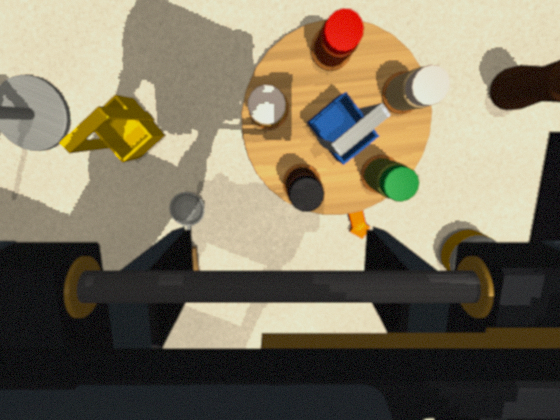

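View pics/w3.png

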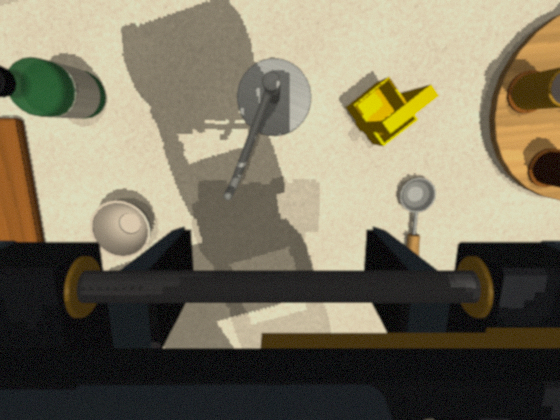

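The w1 view shows the blue basket at (343,128) with its steel bail bar from (333,148) to (390,108). Red lid is at (343,30), the pointer tip at (362,235), and the yellow decoy at (125,130), clearly distinct. The w3 view shows the hook post top at (272,84) and the rod end at (228,194). I'll measure these across pairs of views.

```bash
python3 - <<'E'
from h import *
import pickle
from scipy.optimize import least_squares
V=pickle.load(open("v.pkl","rb"))
bars=[];caps=[];tips=[]
for k in (0,1):
    c,im=V[k]; h=cv2.cvtColor(im,cv2.COLOR_RGB2HSV)
    m=cv2.inRange(h,(8,80,110),(22,220,255)); m[235:]=0
    n,l,s,ce=cv2.connectedComponentsWithStats(m); i=1+np.argmax(s[1:,4]); 
    cs=cv2.findContours((l==i).astype(np.uint8),cv2.RETR_EXTERNAL,cv2.CHAIN_APPROX_NONE)[0][0][:,0]
    p=np.array([plane(c,u,.03)[:2] for u in cs])
    f=least_squares(lambda q:np.hypot(*(p-q[:2]).T)-q[2],[.54,-.207,.125],loss="soft_l1",f_scale=.002)
    print("turntable",k,f.x)
    # red lid top
    red=cv2.inRange(h,(0,150,60),(6,255,255))|cv2.inRange(h,(174,150,60),(180,255,255)); red[235:]=0
    vals=h[...,2][red>0]; t,_=cv2.threshold(vals.reshape(-1,1),0,255,cv2.THRESH_OTSU)
    top=((red>0)&(h[...,2]>t)).astype(np.uint8); top=cv2.morphologyEx(top,cv2.MORPH_OPEN,np.ones((3,3)))
    q=max(cv2.findContours(top,0,2)[0],key=cv2.contourArea); e=cv2.fitEllipse(q); print("red",t,e); caps.append((c,e[0]))
    # pointer
    m=cv2.inRange(h,(8,225,150),(18,255,255)); m[245:]=0
    print("ptr blobs",[(s,ce,b) for s,ce,b in blobs(im[:250],(8,225,120),(18,255,255))])
    # bar
    C=proj(c,np.array([*f.x[:2],.16])); g=(h[...,1]<50)&(h[...,2]>90); g[235:]=0
    yy,xx=np.mgrid[:420,:560]; g&=np.hypot(xx-C[0],yy-C[1])<45
    n,l,s,ce=cv2.connectedComponentsWithStats(g.astype(np.uint8)); 
    i=1+np.argmax(s[1:,4]); r=cv2.minAreaRect(np.argwhere(l==i)[:,::-1].astype(np.float32)); print("bar",C,s[1:,4],r); bars.append((c,r))
print("red3d",tri(caps)); print("barc3d",tri([(c,r[0]) for c,r in bars]))
for c,r in bars:
    b=cv2.boxPoints(r); 
    if np.linalg.norm(b[0]-b[1])>np.linalg.norm(b[1]-b[2]): b=np.roll(b,1,0)
    e1,e2=(b[0]+b[1])/2,(b[2]+b[3])/2
    z=tri([(c,r[0]) for c,r in bars])[0][2]; P,Q=plane(c,e1,z),plane(c,e2,z); print(P,Q,np.linalg.norm(P-Q),np.degrees(np.arctan2(*(Q-P)[1::-1]))%180)
a=[cv2.resize(V[0][1][60:230,180:420],None,fx=2.2,fy=2.2),cv2.resize(V[2][1][20:230,:300],None,fx=1.5,fy=1.78)[:374]]
print([x.shape for x in a]); hh=min(x.shape[0] for x in a)
o=np.hstack([x[:hh] for x in a]);s=min(1,800/o.shape[1]);cv2.imwrite("pics/w0c.png",cv2.resize(V[0][1],None,fx=1,fy=1)[...,::-1]); 
E
```

```text
turntable 0 [ 0.5385 -0.2156  0.1153]
red 113.0 ((193.85733032226562, 28.82225799560547), (37.03699493408203, 41.38218688964844), 161.6471405029297)
ptr blobs [(np.int32(314), array([256.0223, 222.6178]), array([247, 210,  20,  27], dtype=int32))]
bar [208.9958 124.9584] [  4   1   1 934   6   6   5   1   3   8   5   4   7   1] ((199.85324096679688, 128.17218017578125), (16.856508255004883, 61.1994514465332), 49.184913635253906)
turntable 1 [ 0.5389 -0.1993  0.1169]
red 160.0 ((343.63348388671875, 29.317699432373047), (36.984256744384766, 41.97398376464844), 10.230167388916016)
ptr blobs [(np.int32(202), array([357.2574, 222.2475]), array([349, 212,  19,  25], dtype=int32))]
bar [351.7468 125.0638] [   1    4    1    9 1064    1    1    6    8    3    1    2    1    2
    1    3    1] ((361.6385192871094, 130.69821166992188), (20.28711700439453, 66.9359130859375), 50.47737503051758)
red3d (array([ 0.6317, -0.196 ,  0.1138]), [np.float64(4.407444445541379e-05), np.float64(4.407444445530046e-05)])
barc3d (array([ 0.5348, -0.2079,  0.1643]), [np.float64(0.0008864327888641071), np.float64(0.0008864327888640953)])
[ 0.5174 -0.1852  0.1643] [ 0.5534 -0.23    0.1643] 0.05743341288040028 128.71618342057621
[ 0.5144 -0.1848  0.1643] [ 0.5528 -0.2303  0.1643] 0.05953429587970791 130.14025757559608
[(374, 528, 3), (374, 450, 3)]
```

```bash
python3 - <<'E'
import cv2
a=cv2.imread("pics/w0.png")[:240];b=cv2.imread("pics/w2.png")[:240]
import numpy as np
cv2.imwrite("pics/w02.png",np.vstack([a,b]))
E
```

```text
(no output)
```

View pics/w02.png

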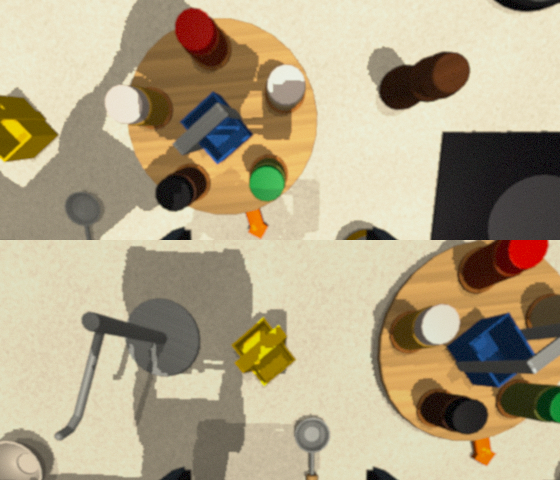

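The bail bar's top measures z 0.164 (0.164 expected), its length 58 mm and its direction 129°. The turntable centre is about (0.539,-0.2075), and the red lid is 94 mm out, near world angle 7°. In w2 the post top is at (92,82) and the rod end at (62,195). All of this matches the given sizes, so next I measure the pointer and hook, and grasp the blue basket.

```bash
python3 - <<'E'
from h import *
import pickle
V=pickle.load(open("v.pkl","rb")); c=[v[0] for v in V]
print("post",tri([(c[2],(92,82)),(c[3],(272,82))])); print("rodend",tri([(c[2],(61,196)),(c[3],(227,195))]))
# foot disc by intensity mask: footprints
print("foot",plane(c[3],(274,96),.012),plane(c[2],(161,97),.012))
for k in (0,1):
    im=V[k][1]; h=cv2.cvtColor(im,cv2.COLOR_RGB2HSV); m=cv2.inRange(h,(6,215,110),(19,255,255)); m[:200]=0;m[245:]=0
    q=max(cv2.findContours(m,0,2)[0],key=cv2.contourArea)[:,0]; C=proj(c[k],np.array([.5387,-.2075,.012]))
    d=np.linalg.norm(q-C,axis=1); t=q[np.argmax(d)]; P=plane(c[k],t,.012); M=cv2.moments(q); ce=plane(c[k],(M['m10']/M['m00'],M['m01']/M['m00']),.012)
    print("ptr tip",t,P,np.hypot(*(P[:2]-[.5387,-.2075])),"centroid",ce,[np.degrees(np.arctan2(p[1]+.2075,p[0]-.5387)) for p in (P,ce)])
y=129.4-180; p=np.array([.535,-.208,.132])
arm.move_to(p+[0,0,.08],R(y)); arm.move_l(p,R(y),feed=.1)
print(arm.current_force()); arm.grip(.04); print(arm.current_width(),arm.current_grasp_force())
arm.move_l(p+[0,0,.16],feed=.12); arm.sleep(.3)
print(arm.current_width(),arm.current_grasp_force(),arm.current_force(),arm.current_t())
cv2.imwrite("pics/side1.png",cv2.resize(arm.snapshot("side")[100:340,160:460],None,fx=2,fy=2)[...,::-1])
E
```

```text
post (array([0.5539, 0.2045, 0.187 ]), [np.float64(5.050837655678675e-05), np.float64(5.050837655688365e-05)])
rodend (array([0.4575, 0.2456, 0.1866]), [np.float64(0.0003931078034536207), np.float64(0.0003931078034535358)])
foot [0.5567 0.205  0.012 ] [0.5555 0.2052 0.012 ]
ptr tip [260 236] [ 0.3808 -0.2534  0.012 ] 0.16439730027788113 centroid [ 0.4008 -0.2479  0.012 ] [np.float64(-163.779561389809), np.float64(-163.681524749069)]
ptr tip [362 236] [ 0.3814 -0.2534  0.012 ] 0.16389006041446402 centroid [ 0.4014 -0.2454  0.012 ] [np.float64(-163.74496936553388), np.float64(-164.55600567184422)]
[-0.4414  0.5828  0.0008]
0.05785093297913339 29.989421367645264
0.05774033018111004 29.98622417449951 [ 0.8444  0.7388 -1.3297] 9.55
```

View pics/side1.png

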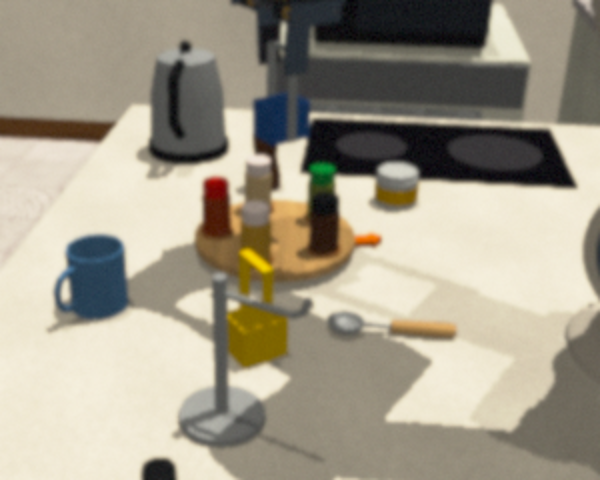

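The blue basket is held and lifted clear, and the decoy and all jars are undisturbed. The hook measures as expected: rod end 105 mm from the post, post top 0.187, rod direction 157°. Now I'll thread the bail over the hook tip.

```bash
python3 - <<'E'
from h import *
post=np.array([.555,.2048]);a=np.radians(157.2);u=np.array([np.cos(a),np.sin(a)]);Rh=R(-112.8)
P=lambda d,z:np.array([*(post+d*u),z])
arm.move_to([.47,.03,.30],R(-80)); arm.move_to(P(.165,.30),Rh)
arm.move_l(P(.165,.184),feed=.15)
print(arm.current_force(),arm.current_t())
cv2.imwrite("pics/side2.png",cv2.resize(arm.snapshot("side")[180:340,180:380],None,fx=3,fy=3)[...,::-1])
E
```

```text
[ 0.3094  0.6574 -1.1781] 12.5667
```

View pics/side2.png

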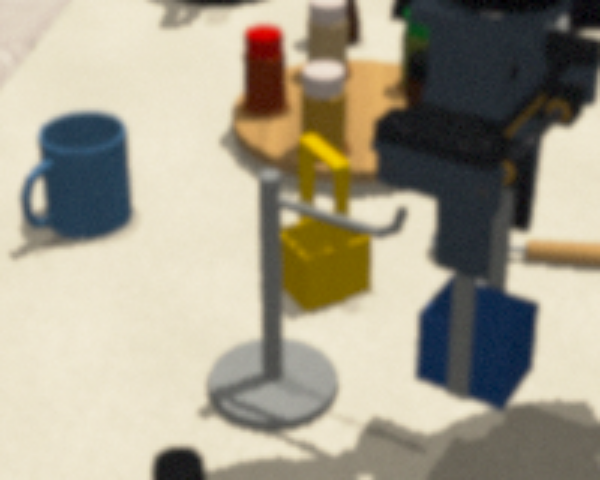

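The basket sits in front of the rod tip (tip at (403,212), held bail beyond it) and is clear of everything. I'll move in and lower it.

```bash
python3 - <<'E'
from h import *
post=np.array([.555,.2048]);a=np.radians(157.2);u=np.array([np.cos(a),np.sin(a)])
P=lambda d,z:np.array([*(post+d*u),z])
f0=arm.current_force()
for d in (.13,.1,.08,.06):
    arm.move_l(P(d,.184),feed=.08); f=arm.current_force(); print(d,f)
    if np.linalg.norm(f-f0)>4: raise SystemExit("contact")
arm.move_l(P(.06,.152),feed=.06)
z=.152
while z>.138:
    f=arm.current_force(); print(z,f)
    if f[2]-f0[2]>1.5: break
    z-=.0015; arm.move_l(P(.06,z),feed=.03)
print(arm.current_t())
cv2.imwrite("pics/side3.png",cv2.resize(arm.snapshot("side")[200:340,180:380],None,fx=3,fy=3)[...,::-1])
E
```

```text
0.13 [-0.7625 -0.1867 -1.6038]
0.1 [-0.4366 -0.5237 -0.6029]
0.08 [ 0.3646  0.4561 -2.1784]
0.06 [-0.7642 -0.2018 -1.7618]
0.152 [ 0.8984  0.7745 -1.7495]
0.1505 [-0.1994  0.4128 -2.15  ]
0.149 [ 0.2326 -0.4242 -1.6292]
0.1475 [-0.2434 -0.2771 -2.1421]
0.146 [-0.1535  0.4891 -1.8266]
0.1445 [-4.2368 -2.4439 17.2479]
16.4667
```

View pics/side3.png

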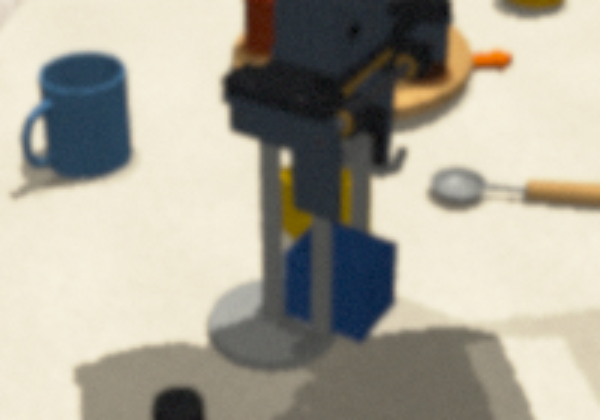

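Contact came at TCP z 0.145, where predicted, with the bail on the rod between post and tip (tip at (400,155)). I'll ease the load, release, back off, and look at both the hook and the carousel.

```bash
python3 - <<'E'
from h import *
import pickle
from scipy.optimize import least_squares
post=np.array([.555,.2048]);a=np.radians(157.2);u=np.array([np.cos(a),np.sin(a)])
P=lambda d,z:np.array([*(post+d*u),z])
arm.move_l(P(.06,.146),feed=.03); arm.grip(.091); print(arm.current_width(),arm.current_force())
arm.move_l(P(.06,.28),feed=.12)
V=[]
for y in (-.17,-.25):
    arm.move_to([.47,y,.32],R(-90)); arm.sleep(.2); c=arm.get_calibration("wrist"); V.append((c,arm.snapshot("wrist")))
pickle.dump(V,open("v2.pkl","wb")); s=arm.snapshot("side"); print(arm.current_t())
for c,im in V:
    h=cv2.cvtColor(im,cv2.COLOR_RGB2HSV); m=cv2.inRange(h,(8,90,60),(22,235,255)); m[225:]=0
    m=cv2.morphologyEx(m,cv2.MORPH_OPEN,np.ones((5,5)))
    cs=max(cv2.findContours(m,0,1)[0],key=cv2.contourArea)[:,0]
    p=np.array([plane(c,q,.03)[:2] for q in cs])
    for fix in (0,1):
        f=least_squares(lambda q:np.hypot(*(p-q[:2]).T)-(.125 if fix else q[2]),[.54,-.207,.125],loss="cauchy",f_scale=.001); e=np.hypot(*(p-f.x[:2]).T)
        print(f.x,(abs(e-(.125 if fix else f.x[2]))<.0015).mean())
o=np.hstack([cv2.resize(V[0][1][:250],(504,225)),cv2.resize(s[160:340,180:417],(296,225))]);cv2.imwrite("pics/c4.png",o[...,::-1])
o=np.vstack([V[0][1][:240],cv2.resize(s[180:340,150:523],(560,240))]);cv2.imwrite("pics/c4.png",o[...,::-1])
E
```

```text
0.09085438705341144 [0.1289 0.113  0.0597]
21.1583
[ 0.542  -0.2058  0.1225] 0.431980906921241
[ 0.5418 -0.2084  0.125 ] 0.19689737470167065
[ 0.5418 -0.2065  0.1225] 0.4389086595492289
[ 0.5406 -0.2042  0.125 ] 0.20166073546856464
```

View pics/c4.png

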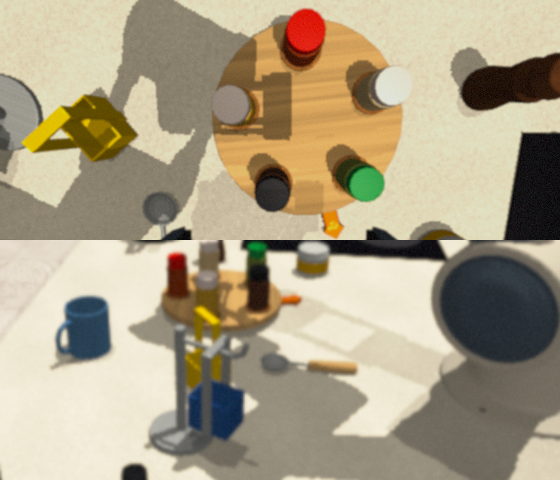

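The blue basket hangs free by its bail on the hook at (215,410) in the lower half, and the decoy is untouched. The upper half shows the red lid at (306,30) and the pointer tip at about (333,235). The two fits put the axis at (0.542,-0.206). I'll refine the pointer and red-lid directions, then grip the red jar tangentially and swing it round clockwise.

```bash
cat > turn.py <<'E'
from h import *
C=np.array([.5418,-.2062])
def pose(phi,r=.09,z=.062):
    a=np.radians(phi); return np.array([C[0]+r*np.cos(a),C[1]+r*np.sin(a),z]),R(phi+90)
def ptr(c,im):
    h=cv2.cvtColor(im,cv2.COLOR_RGB2HSV); m=cv2.inRange(h,(6,215,110),(19,255,255)); m[:200]=0;m[245:]=0
    q=max(cv2.findContours(m,0,1)[0],key=cv2.contourArea)[:,0]
    d=np.linalg.norm(q-proj(c,np.array([*C,.012])),axis=1); t=q[d>d.max()-1.5].mean(0); P=plane(c,t,.012)
    return t,P,np.linalg.norm(P[:2]-C),np.degrees(np.arctan2(*(P[:2]-C)[::-1]))
E
python3 - <<'E'
from turn import *
import pickle
V=pickle.load(open("v.pkl","rb"))[:2]+pickle.load(open("v2.pkl","rb"))
ang=[]
for c,im in V: r=ptr(c,im);print(*r);ang.append(r[3])
caps=[]
for c,im in V[2:]:
    h=cv2.cvtColor(im,cv2.COLOR_RGB2HSV);red=cv2.inRange(h,(0,150,150),(6,255,255))|cv2.inRange(h,(174,150,150),(180,255,255)); red[225:]=0
    e=cv2.fitEllipse(max(cv2.findContours(red,0,1)[0],key=cv2.contourArea));caps.append((c,e[0]));print(e[1])
p=tri(caps)[0];phi=np.degrees(np.arctan2(*(p[:2]-C)[::-1]));print("red",p,np.linalg.norm(p[:2]-C),phi)
if abs(phi-7)>6 or abs(p[2]-.117)>.012: raise SystemExit
q,Rr=pose(phi); arm.move_to([q[0],q[1],.20],Rr); print(arm.current_joint_positions())
arm.move_l(q,Rr,feed=.1); arm.grip(.03); arm.sleep(.2)
print(arm.current_width(),arm.current_grasp_force(),arm.current_force(),arm.current_torque(),arm.current_t())
E
```

```text
[259.5  235.75] [ 0.3812 -0.2527  0.012 ] 0.1671644780092553 -163.85138808986133
[362.  235.4] [ 0.3823 -0.2533  0.012 ] 0.16632877178494393 -163.54315467690327
[335.25 235.75] [ 0.382  -0.2527  0.012 ] 0.166379079434432 -163.77294121190684
[281.5  235.25] [ 0.3825 -0.2536  0.012 ] 0.16624964909527595 -163.42322569562143
(37.66604232788086, 41.68355178833008)
(21.05641746520996, 41.00053024291992)
red [ 0.6399 -0.1977  0.0936] 0.09842064951111637 4.93963818413356
```

The second view's lid mask was cut by shadow, so the height check rejected it. The pointer direction is consistent at -163.65°. I'll use the first, full lid ellipse with the first pair of views.

```bash
python3 - <<'E'
from turn import *
import pickle
V=pickle.load(open("v.pkl","rb"))[:2]+pickle.load(open("v2.pkl","rb"))
caps=[]
for k,v in ((0,100),(1,150),(2,150)):
    c,im=V[k];h=cv2.cvtColor(im,cv2.COLOR_RGB2HSV);red=cv2.inRange(h,(0,150,v),(6,255,255))|cv2.inRange(h,(174,150,v),(180,255,255)); red[225:]=0
    e=cv2.fitEllipse(max(cv2.findContours(red,0,1)[0],key=cv2.contourArea));caps.append((c,e[0]));print(e[1],plane(c,e[0],.117))
p,res=tri(caps);phi=np.degrees(np.arctan2(*(p[:2]-C)[::-1]));print("red",p,res,np.linalg.norm(p[:2]-C),phi)
if abs(phi-7)>4 or abs(p[2]-.117)>.008: raise SystemExit
q,Rr=pose(phi); arm.move_to([q[0],q[1],.20],Rr); print(arm.current_joint_positions())
arm.move_l(q,Rr,feed=.1); arm.grip(.03); arm.sleep(.2)
print(arm.current_width(),arm.current_grasp_force(),arm.current_force(),arm.current_torque(),arm.current_t())
E
```

```text
(37.58926010131836, 41.95805358886719) [ 0.6306 -0.197   0.117 ]
(37.1876106262207, 41.86555099487305) [ 0.6308 -0.1954  0.117 ]
(37.66604232788086, 41.68355178833008) [ 0.6308 -0.1957  0.117 ]
red [ 0.6317 -0.1961  0.1128] [np.float64(0.00014305065796003512), np.float64(9.820178392745483e-05), np.float64(5.375565327189964e-05)] 0.0905002016195714 6.4355244848907995
[ -22.4376   31.9239   72.5687   -0.0031   75.4987 -118.8373]
0.043326314455446484 29.999958872795105 [ 0.6239 -0.4828 -0.6336] [ 0.0197 -0.2284  0.0824] 26.35
```

```bash
python3 - <<'E'
from turn import *
print(arm.current_t())
for phi in np.linspace(6.44,-163.65,18)[1:]:
    q,Rr=pose(phi); arm.move_l(q,Rr,feed=.06); f=arm.current_force(); 
    print(round(phi,1),f,arm.current_torque()[2].round(2))
    if np.linalg.norm(f)>25: raise SystemExit("force")
arm.sleep(.3);print(arm.current_width(),arm.current_grasp_force(),arm.current_force(),arm.current_t(),arm.current_ee_pos()-pose(-163.65)[0])
s=arm.snapshot("side");w=arm.snapshot("wrist");t=arm.snapshot("top")
o=np.vstack([np.hstack([cv2.resize(s[150:340,150:430],(400,271)),cv2.resize(t[140:330,180:460],(400,271))]),cv2.resize(w[:230],(800,329))])
cv2.imwrite("pics/c5.png",o[...,::-1])
E
```

```text
26.35
-3.6 [ 2.2307 -0.7463 -0.2243] 0.03
-13.6 [ 1.9531 -1.0883 -1.665 ] 0.07
-23.6 [ 3.2261 -2.466  -3.2107] 0.04
-33.6 [ 3.8801 -2.9923 -3.9439] 0.01
-43.6 [ 3.907  -4.9281 -5.1011] -0.05
-53.6 [ 4.2853 -5.559  -5.4009] -0.12
-63.6 [ 4.7491 -5.9126 -5.5209] -0.19
-73.6 [ 4.9657 -7.2269 -5.4648] -0.21
-83.6 [ 4.1522 -7.9623 -7.3982] -0.32
-93.6 [ 3.5279 -7.8303 -7.4468] -0.37
-103.6 [ 2.4552 -8.5927 -6.4296] -0.43
-113.6 [ 1.3264 -9.0928 -6.8004] -0.49
-123.6 [ 0.7643 -8.3931 -8.5133] -0.55
-133.6 [-1.2995 -9.4469 -6.8728] -0.58
-143.6 [-1.3072 -8.903  -6.306 ] -0.56
-153.6 [-2.0255 -7.9852 -4.5711] -0.56
-163.6 [-2.0494 -6.1974 -5.5763] -0.57
0.04353806496348554 29.999251663684845 [-0.5412 -4.8659 -3.4222] 33.5917 [ 0.0001  0.     -0.    ]
```

View pics/c5.png

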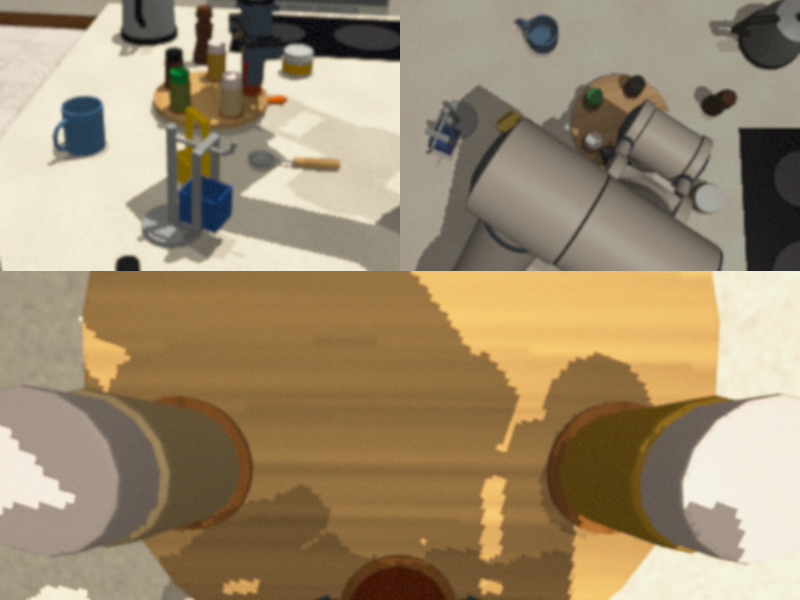

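The red jar stands at the pointer in the gripper. The side view shows the basket still hanging, with bystanders unmoved. In the wrist view the two white jars are symmetric (base edges at 252 and 548 of 800), so the turntable is aligned with the tool. I'll do one independent check of the turntable angle from the green and black lids in side and top views.

```bash
python3 - <<'E'
from turn import *
im={n:arm.snapshot(n) for n in("top","side")};c={n:arm.get_calibration(n) for n in im}
res={}
for nm,lo,hi in(("green",(50,120,50),(80,255,255)),("black",(0,0,0),(180,255,50))):
    obs=[]
    exp=-163.65+(144 if nm=="black" else 216)   # check both orders by position
    for sgn in (1,):
        a=np.radians(exp);P=np.array([*(C+.09*np.array([np.cos(a),np.sin(a)])),.112])
        a2=np.radians(-163.65-(exp+163.65));P2=np.array([*(C+.09*np.array([np.cos(a2),np.sin(a2)])),.112])
    for n in im:
        best=min(((min(np.linalg.norm(b[1]-proj(c[n],X)) for X in (P,P2)),b) for b in blobs(im[n],lo,hi,15)),key=lambda t:t[0]);print(nm,n,best);obs.append((c[n],best[1]))
    res[nm]=tri(obs);print(res[nm]); res[nm+"t"]=plane(*obs[0],.112)
for s in("","t"):
    g,b=[(res[k+s][0] if s=="" else res[k+s])[:2] for k in("green","black")]
    d=g-b;n=np.array([-d[1],d[0]]); n*=-np.sign(n@((g+b)/2-C));print("chord",np.linalg.norm(d),"red dir",np.degrees(np.arctan2(n[1],n[0])))
print(arm.current_force(),arm.current_t())
E
```

```text
Traceback (most recent call last):
ValueError: min() iterable argument is empty
```

```bash
python3 - <<'E'
from turn import *
n="top";im=arm.snapshot(n);c=arm.get_calibration(n);h=cv2.cvtColor(im,cv2.COLOR_RGB2HSV)
# expected lids opposite the pointer: -163.65 +- 144
r={}
for k in(1,-1):
    a=np.radians(-163.65+k*144);u=proj(c,np.array([*(C+.09*np.array([np.cos(a),np.sin(a)])),.112]))
    x,y=u.round().astype(int);w=im[y-14:y+15,x-14:x+15];hw=h[y-14:y+15,x-14:x+15].astype(int)
    m=((hw[...,0]>35)&(hw[...,0]<95)&(hw[...,1]>60)|(hw[...,2]<55)).astype(np.uint8)
    s=cv2.connectedComponentsWithStats(m); i=1+np.argmax(s[2][1:,4]);p=s[3][i]+[x-14,y-14]
    r[k]=plane(c,p,.108)[:2];print(k,u,p,s[2][i],r[k],np.degrees(np.arctan2(*(r[k]-C)[::-1])),np.linalg.norm(r[k]-C))
d=r[1]-r[-1];nn=np.array([-d[1],d[0]]);nn*=-np.sign(nn@(r[1]+r[-1]-2*C));print("chord",np.linalg.norm(d),"red dir",np.degrees(np.arctan2(nn[1],nn[0])))
E
```

```text
1 [345.0988 197.5715] [343.3643 200.2643] [  6  10  14  14 140] [ 0.618  -0.2309] -17.96992656142656 0.0801091019622511
-1 [315.461  206.4119] [314.6316 208.9474] [  7  10  14  15 152] [ 0.5887 -0.1323] 57.59307836034242 0.08752598567343918
chord 0.10286911564658846 red dir -163.45517064229222
```

The black–green chord (103 mm) gives the red jar direction as -163.5°, against -163.65° for the pointer, so they are aligned. Handing in with the jar still gripped.

```bash
python3 -c "
from rig import arm
print(arm.current_grasp_force(),arm.current_t()); print(arm.sign_off())"
```

```text
29.99925434589386 33.8917
the job is handed in; nothing more can be done
None
```

I handed the job in at 33.9 s: the blue basket hangs free by its bail on the hook, and the gripper is still holding the red-lidded jar at the pointer, about 0.2° off by my measurement.

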